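# Index the sample carousel under the microscope

## Robot

A 6-joint arm with a two-finger parallel gripper is mounted at the origin on the work surface. World frame = base frame: x ahead of the robot, y to its left, z up, the work surface at z = 0. Lengths are in mm, angles in rad, forces in N, time in s.
With the tool pointing down it reaches from about 350 to 875 mm from the base axis. Payload 4.2 kg.
Tool frame: the origin (TCP) lies on the mounting face of the last link; the fingertips stand 173 mm ahead of it and the grasp point (between the pads) lies grip_point_offset ahead of it (grip_point_offset is the distance from the TCP to the grasp point, in mm); z points along the fingers, y is the line along which they close (so a half turn about z gives the same grasp; the last joint's range is limited). The gripper opens to 85 mm and grips with 20 to 120 N. Pads are 22 mm wide; open, the fingers measure 114 mm over their backs; the gripper's body (76 mm by 85 mm) begins 54 mm behind the grasp point. The pads swing forward as they close: fully open they stand 13 mm farther back than shut.
Start: joints at [1.458, 0.385, 0.008, 0, -1.194, -0.259], TCP at [227.025, 582.288, 404.712] pointing down, gripper open.
Joint ranges: [-3.14, 3.14], [-1.21, 2.06], [-1.07, 1.41], [-3.16, 2.05], [-2.99, -0.16], [-3.1, 3.1]. Speed limits (rad/s): [2.79, 2.79, 3.14, 3.14, 3.14, 3.14].

## Interface

Orientations are given as a unit quaternion [x, y, z, w].
In Python, from bench import read_state, get_image, job_done, recognise, place_of, grip_point_offset gives the robot as it stands. The module is installed in compiled form; this text tells all that it offers.
- The arm moves only by the tool carry_out, never from a script. Its arguments are lists of equal length, an entry for each row: "slide": the shift along the tool's x, y, z in m, a list of three; "roll": the turn about the tool's z in degrees; "claw": the finger opening in m, from 0 to 0.0854. A call has 1 to 8 rows; each row is the pose to reach, as a shift and turn from the pose commanded when the call began, along the tool's axes at that moment; what a row does not reach only later rows make up. A row lasts 1/8 s, in which the tool goes at most 62.5 mm and 10.7 degrees, less where a joint would pass 70% of its speed; a pose out of reach is approached as far as the arm can. A call with a gripper value outside its range is refused whole. The fingers move at their own pace and stop on an object; the grip force is fixed at half the most. Time passes only in rows, so rows that repeat a pose let the fingers close. It gives the time, the measured TCP pose, the force, the opening and the grip force at its end, in the units of the state.
- read_state(): the state, without advancing time (a new reading comes with each control period).
- get_image(name): name is "side" or "top"; returns a dict with "img" (384x512x3 uint8, red, green, blue), "z_map" (384x512 float32, mm along the optical axis (not along the pixel's ray), 0 where there is no reading), "mtx" (3x3 intrinsics, pixels), "world_from_camera" (4x4, takes a point from camera to world coordinates). Camera axes: x right, y up, looking along -z (the intrinsics and any distortion apply to the point x, -y, -z); pixel columns grow to the right and rows downward; lengths in mm; the calibration is good to about 2 mm. A picture is of the moment at which its call begins.
- job_done(): hands the job in; it is judged then, once.
Trained networks look in a picture, given as the dict that the camera call returned (one of the last four; its "shot" number tells which), for a name from the list of things; names that differ only in an ending like _2 or _b are one class to them, and where a whole thing is asked for, a point or a joint stands for the part that bears it (a point fixed in the world has none). Each returns a list of dicts, best first, with "conf" (0 to 1); they miss things now and then, are a little off and sometimes report something else, mostly with a low value. They report only what shows in the picture. A call takes as long as a camera call. They do not tell look-alikes from the thing itself.
- recognise(picture, thing): "at" ([column, row] in pixels, amid what is visible of it).
- place_of(picture, thing): "at" ([column, row] in pixels: a listed point, or the origin of a listed thing).
The state is a dict: "clock": time; "joints": joint angles; "joint_vel": joint speeds; "joint_efforts": joint torques, N m; "position": TCP position; "ee_rot": TCP orientation; "contact_force": force on the tool from outside, world axes, zero at the start; "wrist_torque": the same for the moment, N m; "gripper_width": finger opening in mm; "grasp_force": force on a finger pad.
Only numpy, scipy, OpenCV 4.12 (cv2) and the standard library are available. Lean on these libraries where they do the work, as an engineer would, in place of code of your own. Each camera call takes 0.05 s, during which the arm holds its last target. There are 200 camera calls.

## Task

Bring the next sample pot under the microscope: with the fingertips, press the indexing plunger in, turn the round table clockwise (seen from above) to the next hole and no further, and leave the plunger sprung fully back up, locked in that hole. Nothing is to be picked up: keep the pots standing on their seats, leave the other things on the bench where they are, do not push the carousel or the microscope with any other part of the arm, and take the hand away at the end.

Things in the scene. Friction and masses are not known exactly. Their poses are not given: they have to be found in the camera images.
- turntable (a joint): round black table, 210 mm across, top 48 mm above the bench, with a flat steel fork arm sticking out of its side; turns about the vertical axis at table_centre once unlocked (friction about 0.1 N m). Rad, 0 at the start (locked in a hole), grows CLOCKWISE seen from above. Holes are 45 degrees apart, in the fixed aluminium plate below: the next is at 0.785; play in a hole 0.01 rad
- plunger (a joint): indexing plunger on the fork arm: black round button, 26 mm across, pressed straight DOWN. Metres: 0 fully up (locked), 0.012 bottomed. Beyond 0.006 the table is free; 0.008 to 0.010 is a good depth. Spring 2.5 N at the top, 5.5 N at the bottom. Let go between holes it rises only to 0.006, the table still turns, and it snaps up to 0 at the next hole. Held down, it passes holes
- plunger_top (a point): centre of the button's top face, 66 mm above the bench when fully up, 140 mm from the table's axis; goes down and round with it. The fork arm's flat top below it is at 44 mm
- cheeks (a point): midpoint between the two upright steel cheeks of the fork arm, at the height of their tops (84 mm), right above the button; turns with the table. The cheeks stand before and behind the button along its circle: inner faces 54 mm apart, 6 mm thick, 34 mm long along the radius, rigid with the table. Shut fingertips between them, on the button or just above it, push a cheek and so turn the table
- table_centre (a point): centre of the round table on its axis, at the height of its top (48 mm); does not move
- stand: fixed foot of carousel and microscope; origin on the bench under the table's axis; angles are counted counterclockwise from its x axis. The cream microscope is at -45 degrees: lens 72 mm from the axis and 110 mm up, head 60 mm thick from 171 mm up, curved arm 210 to 285 mm from the axis, all below 360 mm. The plunger goes from 202.5 to 157.5 degrees, away from it
- pot0: loose clear sample pot with white cap, 28 mm across, 35 mm high, standing on the table 72 mm from its axis, at 0 degrees: the next sample. Origin: centre of its underside
- pot1: same kind of pot, at -45 degrees, under the lens at the start
- pot2: same kind of pot, at 135 degrees
- seat0 (a point): seat of pot0: a grey disc mark on the table's top, turns with the table
- seat1 (a point): seat of pot1, likewise
- seat2 (a point): seat of pot2, likewise
- dropper: amber dropper bottle, 36 mm across, 75 mm high; bystander (origins of all bystanders: centre of the underside)
- dish: flat clear dish, 90 mm across, 14 mm high; bystander
- marker: marker pen lying on the bench, 125 x 12 x 12 mm; bystander
- slide_box: grey box for glass slides, 35 x 95 x 30 mm; bystander
- tape: roll of paper tape lying flat, 60 mm across, 19 mm high; bystander
- beaker: small glass beaker, 56 mm across, 75 mm high; bystander
Things that resemble listed ones, but are neither listed nor needed, are in the scene too. Leave any green or purple look-alike of the pot1 alone.

How it is judged:
By the outcome, as a careful person would: the job done as asked, in the order asked, and still so for the second after the job is handed in, with the robot touching nothing.
It also fails if it takes over 42 s, if anything falls off the work surface, if the arm or the gripper's body presses on something with over 40 N, if the wrist force passes 120 N, or if a joint passes its speed limit or range.

## Working session

There is one attempt and no reset: what is moved stays moved. The work goes in short steps, Python scripts to look and compute and a tool call to move; the robot and the scene stay as the last step left them, time stands still between calls to the robot, and variables do not carry over. Pictures are saved under pics/ and viewed, at most 10 in all, crops included, and the job is handed in when it is done.

Besides the shell and the picture viewer there is one more tool, called after "Emit:" in YAML: its name, and indented under it one key for each argument. carry_out: Moves the arm, as the interface text tells. Its arguments: {"type":"object","properties":{"slide":{"type":"array"},"roll":{"type":"array"},"claw":{"type":"array"}},"required":["slide","roll","claw"]}

```bash
mkdir -p pics; cat > h.py <<'E'
import numpy as np, cv2
from bench import *
def ray(p,uv):
    M=p["world_from_camera"];K=p["mtx"]
    d=np.array([(uv[0]-K[0,2])/K[0,0],-(uv[1]-K[1,2])/K[1,1],-1.])
    return M[:3,3],M[:3,:3]@d
def atz(p,uv,z):
    o,d=ray(p,uv);return o+d*(z-o[2])/d[2]
def tri(p,u,q,v):
    o1,d1=ray(p,u);o2,d2=ray(q,v)
    s=np.linalg.lstsq(np.c_[d1,-d2],o2-o1,rcond=None)[0]
    a=o1+d1*s[0];b=o2+d2*s[1];return (a+b)/2,np.linalg.norm(a-b)
E
python3 - <<'E'
from h import *
P={n:get_image(n) for n in("top","side")}
print(grip_point_offset,read_state())
for n,p in P.items():
    cv2.imwrite(f"pics/{n}0.png",p["img"][:,:,::-1]); print(n,p["world_from_camera"][:3,3].round())
for t,z in dict(plunger_top=66,cheeks=84,table_centre=48,seat0=48,seat1=48,seat2=48,pot0=48,pot1=48,pot2=48,stand=0).items():
    for n,p in P.items():
        for r in place_of(p,t)[:3]: print(t,n,round(r["conf"],2),np.round(r["at"],1),atz(p,r["at"],z).round(1))
E
```

```text
154.70000000000002 {'clock': 0.1, 'joints': array([ 1.45762151e+00,  3.85501907e-01,  6.78181214e-03, -4.70623204e-04,
       -1.19400877e+00, -2.58561796e-01]), 'joint_vel': array([-0.00124275, -0.00231836,  0.00270526,  0.00460091, -0.00157884,
        0.0003866 ]), 'joint_efforts': array([-6.20391311e-04, -3.93320632e+01,  1.88927865e+01,  4.19791862e+00,
       -2.60829089e-03,  3.77656477e-06]), 'position': array([226.94201911, 582.15372016, 403.71948144]), 'ee_rot': array([ 9.82759633e-01, -1.84885160e-01, -1.47963978e-04,  9.79600221e-04]), 'contact_force': array([ 0.75491747, -0.57892637,  0.3503125 ]), 'wrist_torque': array([-0.03449716, -0.0085039 ,  0.01010245]), 'grasp_force': 0.0, 'gripper_width': 85.50051384073697}
top [486.  12. 946.]
side [220. 568. 450.]
plunger_top top 0.46 [269.6 244.4] [464.3  -2.1  66. ]
plunger_top side 0.43 [327.2 207.1] [468.    3.4  66. ]
cheeks top 0.69 [267.3 243.1] [467.9   3.7  84. ]
cheeks side 0.59 [325.5 198.3] [472.7   5.2  84. ]
cheeks side 0.34 [369. 229.] [372.4  46.9  84. ]
table_centre top 0.94 [249.3 189.2] [604.   47.2  48. ]
t
[... 1223 characters left out ...]
168.2   48. ]
pot1 top 0.67 [216.6 110.3] [815.2 131.5  48. ]
pot1 top 0.66 [248.7 188.3] [606.3  48.7  48. ]
pot1 top 0.58 [249.3 161.7] [675.6  46.5  48. ]
pot1 side 0.69 [252.2 184.4] [646.1  -5.2  48. ]
pot1 side 0.66 [260.2 224.1] [548.4 100.8  48. ]
pot1 side 0.66 [306.5 162.3] [ 609.5 -168.2   48. ]
pot2 top 0.67 [216.6 110.3] [815.2 131.5  48. ]
pot2 top 0.66 [248.7 188.3] [606.3  48.7  48. ]
pot2 top 0.58 [249.3 161.7] [675.6  46.5  48. ]
pot2 side 0.69 [252.2 184.4] [646.1  -5.2  48. ]
pot2 side 0.66 [260.2 224.1] [548.4 100.8  48. ]
pot2 side 0.66 [306.5 162.3] [ 609.5 -168.2   48. ]
stand top 0.78 [251.1 188.3] [612.6  44.2   0. ]
stand side 0.61 [255.  219.8] [604.8  39.4  -0. ]
```

View pics/top0.png

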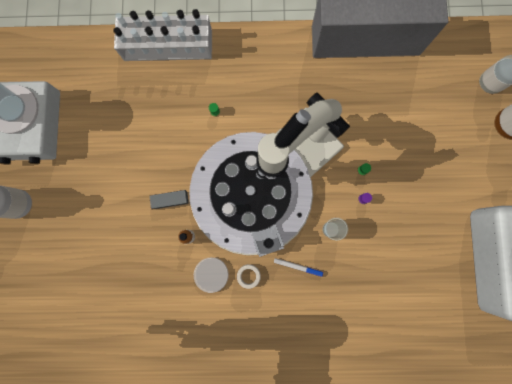

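View pics/side0.png

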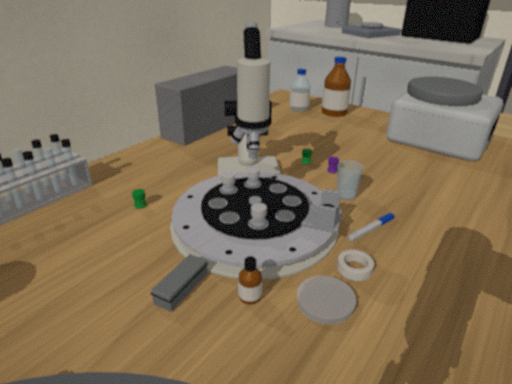

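```bash
python3 - <<'E'
from h import *
P={n:get_image(n) for n in("top","side")}
print(P["top"].keys())
a=cv2.resize(P["top"]["img"][125:260,185:320],(590,590),interpolation=cv2.INTER_CUBIC)
cv2.imwrite("pics/c1.png",a[:,:,::-1])
for t in("plunger_top","cheeks","table_centre"):
    u=place_of(P["top"],t);v=place_of(P["side"],t)
    if u and v: print(t,u[0]["at"],v[0]["at"],tri(P["top"],u[0]["at"],P["side"],v[0]["at"]))
# 3D points from top depth above 78..90 near fork
p=P["top"];z=p["z_map"];vv,uu=np.mgrid[225:262,250:295];K=p["mtx"]
Z=z[vv,uu];X=np.stack([(uu-K[0,2])/K[0,0]*Z,-(vv-K[1,2])/K[1,1]*Z,-Z],-1)
W=X@p["world_from_camera"][:3,:3].T+p["world_from_camera"][:3,3]
print(W[::2,::2,2].round().astype(int))
for lo,hi in((78,92),(56,72)):
    m=(W[...,2]>lo)&(W[...,2]<hi); print(lo,W[m].round().astype(int).tolist())
E
```

```text
dict_keys(['img', 'z_map', 'mtx', 'world_from_camera', 'shot'])
plunger_top [270.2, 242.9] [259.4, 225.8] (array([518.76012147,  33.78347686,  20.13176258]), np.float64(128.62528903370008))
cheeks [264.5, 243.5] [328.1, 201.8] (array([465.93418171,   9.96778653,  81.62036166]), np.float64(2.288743879227984))
table_centre [251.7, 188.1] [255.4, 203.7] (array([606.26059162,  40.27624071,  38.6897834 ]), np.float64(3.959301005021811))
[[ 48  49  50  49  49  47  48  51  47  49  49  43  48  32  32  29  32  32
   33  35  27  32  30]
 [ 51  48  48  48  48  50  47  46  48  49  44  44  42  43  34  29  31  30
   31  34  33  30  35]
 [ 49  48  47  47  48  50  48  49  43  42  44  43  46  41  31  34  32  33
   32  34  29  31  29]
 [ 50  46  49  47  46  42  43  43  47  43  46  46  45  45  30  31  31  31
   29  29  32  33  33]
 [ 32  42  45  47  44  45  41  42  45  45  44  45  45  58  85  34  32  32
   34  33 946  35  33]
 [ 31  43  46  47  46  46  46  45  45  43  45  43  46  43  84  34  32  35
   31  29  32  35   8]
 [ 30  33  47  45  43  45  38  44  42  40  43  43  46  45  85  88  34  35
   32  3
[... 2928 characters left out ...]
 [468, 4, 67], [468, 2, 66], [468, -1, 66], [468, -3, 63], [468, -6, 66], [468, -8, 66], [468, -11, 64], [465, 14, 67], [465, 12, 66], [465, 9, 68], [465, 7, 67], [465, 4, 66], [465, 2, 64], [465, -1, 67], [465, -3, 64], [465, -6, 66], [465, -8, 66], [465, -27, 68], [463, 29, 66], [463, 9, 65], [463, 7, 67], [463, 4, 67], [463, 2, 63], [463, -1, 68], [463, -3, 65], [463, -5, 68], [463, -8, 70], [461, 12, 66], [461, 9, 65], [461, 7, 66], [461, 4, 68], [461, 2, 69], [460, -1, 67], [460, -3, 67], [460, -5, 65], [460, -8, 66], [458, 9, 65], [458, 7, 68], [458, 4, 67], [458, 2, 65], [458, 0, 69], [458, -3, 67], [458, -5, 64], [456, 26, 71], [456, 4, 66], [456, 2, 67], [456, 0, 69], [449, 24, 72]]
```

View pics/c1.png

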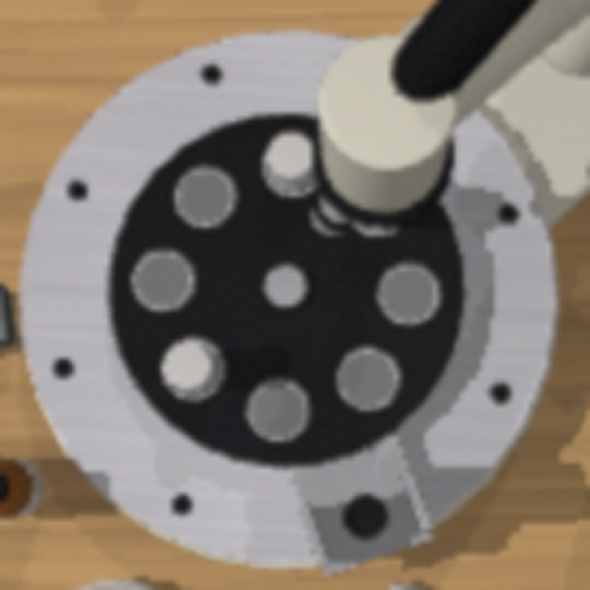

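The top view shows the fork arm (c1.png) with the button at about (365,515) in the crop, between cheeks at (310,530) and (415,505). The table centre is at (285,287). From the depth map, the button is at (468, 2.5, 66), with the axis near (601,47). That gives r=140 and a radial angle of 198.5°, matching the given sizes. I'll move above it with the fingers shut and tool y along the radius.

Emit:
carry_out:
  slide:
    - [0.036,0.038,0]
    - [0.073,0.075,0.01]
    - [0.109,0.113,0.02]
    - [0.145,0.151,0.03]
    - [0.181,0.189,0.04]
    - [0.218,0.226,0.05]
    - [0.254,0.264,0.06]
    - [0.29,0.302,0.07]
  roll: [5,10,15,20,25,30,36,42]
  claw: [0,0,0,0,0,0,0,0]

```text
clock: 2.5
position: [387.9, 194.0, 334.9]
ee_rot: [0.851, -0.526, 0.0, -0.001]
contact_force: [1.2, 0.7, -0.9]
gripper_width: -0.3
grasp_force: 0.0
```

```bash
cat >> h.py <<'E'
from scipy.spatial.transform import Rotation as R
def go(x,y,z,xyaw):
    s=read_state();r=R.from_quat(s["ee_rot"]).as_matrix()
    yaw=np.degrees(np.arctan2(r[1,0],r[0,0]))
    print("clock",s["clock"],"pos",s["position"].round(1),"yaw",yaw.round(1),"F",s["contact_force"].round(1),"w",round(s["gripper_width"],1),"tilt",r[:,2].round(4))
    print("slide mm",(r.T@(np.array([x,y,z])-s["position"])).round(1),"roll",round(yaw-xyaw,1))
E
python3 -c "
from h import *
go(468,2.5,290,-71.5)"
```

```text
clock 2.5 pos [387.9 194.  334.9] yaw -63.5 F [ 1.2  0.7 -0.9] w -0.3 tilt [ 1.e-03  8.e-04 -1.e+00]
slide mm [207.2  14.   44.8] roll 8.0
```

Emit:
carry_out:
  slide:
    - [0.04,0.003,0.01]
    - [0.09,0.006,0.02]
    - [0.14,0.01,0.03]
    - [0.18,0.012,0.04]
    - [0.207,0.014,0.045]
    - [0.207,0.014,0.045]
  roll: [2,4,6,8,8,8]
  claw: [0,0,0,0,0,0]

```text
clock: 3.25
position: [468.3, 3.0, 289.3]
ee_rot: [0.812, -0.584, -0.0, 0.0]
contact_force: [-0.1, 0.0, 1.3]
gripper_width: -0.1
grasp_force: 0.0
```

```bash
python3 - <<'E'
from h import *
go(468,2.5,265,-71.5)
p=get_image("side"); q=get_image("top")
a=np.vstack([cv2.resize(p["img"][90:240,220:420],(600,450),interpolation=cv2.INTER_CUBIC)])
b=cv2.resize(q["img"][160:290,200:340],(200,186))
cv2.imwrite("pics/s1.png",np.hstack([a,np.vstack([b,np.zeros((264,200,3),np.uint8)])])[:,:,::-1])
E
```

```text
clock 3.25 pos [468.3   3.  289.3] yaw -71.5 F [-0.1  0.   1.3] w -0.1 tilt [-8.e-04 -4.e-04 -1.e+00]
slide mm [ 0.4  0.5 24.3] roll 0.0
```

View pics/s1.png

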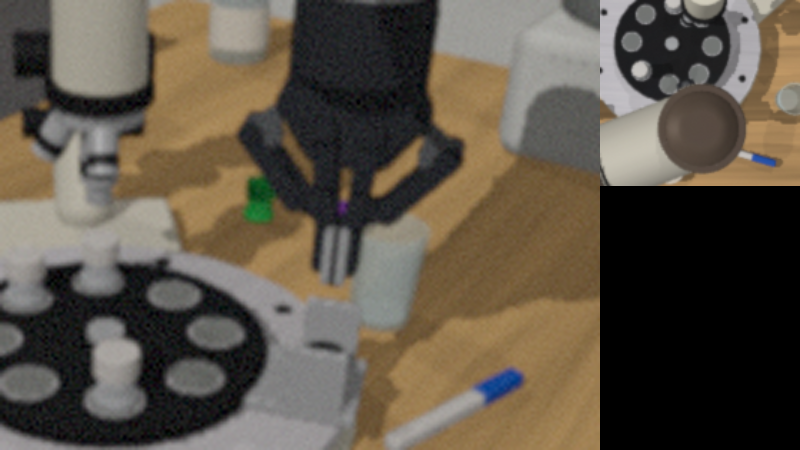

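Side view: the shut fingertips at (335,280) stand centred above the fork, whose cheeks are around (330,320), with clear space around. I'll go down into the fork.

Emit:
carry_out:
  slide:
    - [0,0,0.02]
    - [0,0,0.035]
    - [0,0,0.045]
    - [0,0,0.047]
    - [0,0,0.049]
    - [0,0,0.051]
    - [0,0,0.053]
    - [0,0,0.053]
  roll: [0,0,0,0,0,0,0,0]
  claw: [0,0,0,0,0,0,0,0]

```text
clock: 4.35
position: [468.3, 4.4, 237.0]
ee_rot: [0.813, -0.583, 0.0, -0.0]
contact_force: [-0.4, 1.0, 2.1]
gripper_width: -0.2
grasp_force: 1.3
```

```bash
python3 - <<'E'
from h import *
go(468,2.5,230.5,-71.5)
E
```

```text
clock 4.35 pos [468.3   4.4 237. ] yaw -71.3 F [-0.4  1.   2.1] w -0.2 tilt [ 1.e-03  3.e-04 -1.e+00]
slide mm [1.7 0.9 6.5] roll 0.2
```

Emit:
carry_out:
  slide:
    - [0,0,0.002]
    - [0,0,0.004]
    - [0,0,0.006]
    - [0,0,0.007]
    - [0,0,0.007]
    - [0,0,0.007]
  roll: [0,0,0,0,0,0]
  claw: [0,0,0,0,0,0]

```text
clock: 5.1
position: [468.2, 4.4, 229.9]
ee_rot: [0.813, -0.583, 0.0, -0.0]
contact_force: [0.5, 0.2, 4.4]
gripper_width: -0.1
grasp_force: 2.2
```

```bash
python3 - <<'E'
from h import *
for i in range(1): go(468,2.5,230,-71.5)
E
```

```text
clock 5.1 pos [468.2   4.4 229.9] yaw -71.3 F [0.5 0.2 4.4] w -0.1 tilt [ 9.e-04  2.e-04 -1.e+00]
slide mm [ 1.8  0.8 -0.1] roll 0.2
```

Emit:
carry_out:
  slide:
    - [-0.0061,-0.0001,0]
    - [-0.0122,-0.0005,0]
    - [-0.0182,-0.0012,0]
    - [-0.0242,-0.0021,0]
    - [-0.0302,-0.0033,0]
    - [-0.0361,-0.0048,0]
    - [-0.0419,-0.0065,0]
    - [-0.0477,-0.0084,0]
  roll: [2.5,5,7.5,10,12.5,15,17.5,20]
  claw: [0,0,0,0,0,0,0,0]

```text
clock: 6.1
position: [461.3, 52.5, 230.2]
ee_rot: [-0.699, 0.715, -0.001, 0.001]
contact_force: [2.0, -0.2, 3.8]
gripper_width: 0.0
grasp_force: 2.1
```

```bash
cat >> h.py <<'E'
def fork():
    p=get_image("top");z=p["z_map"];vv,uu=np.mgrid[190:275,200:300];K=p["mtx"]
    Z=z[vv,uu];X=np.stack([(uu-K[0,2])/K[0,0]*Z,-(vv-K[1,2])/K[1,1]*Z,-Z],-1)
    W=X@p["world_from_camera"][:3,:3].T+p["world_from_camera"][:3,3]
    D=W[...,:2]-[601,47];r=np.hypot(D[...,0],D[...,1]);a=np.degrees(np.arctan2(D[...,1],D[...,0]))%360
    m=(W[...,2]>78)&(W[...,2]<92)&(r>118)&(r<165)
    h=np.histogram(a[m],np.arange(125,225,2)); print("cheek",[(int(e),int(n)) for n,e in zip(*h) if n])
    m=(W[...,2]>40)&(W[...,2]<48)&(r>115)&(r<165)
    h=np.histogram(a[m],np.arange(125,225,2)); print("arm",[(int(e),int(n)) for n,e in zip(*h) if n])
    return p
E
python3 - <<'E'
from h import *
go(468,2.5,230,-71.5)
p=fork();q=get_image("side")
cv2.imwrite("pics/s2.png",np.hstack([cv2.resize(x[130:280,i:i+200],(400,300)) for x,i in((p["img"],160),(q["img"],200))])[:,:,::-1])
E
```

```text
clock 6.1 pos [461.3  52.5 230.2] yaw -91.4 F [ 2.  -0.2  3.8] w 0.0 tilt [ 2.3e-03  4.0e-04 -1.0e+00]
slide mm [49.8 -7.9  0.2] roll -19.9
cheek []
arm [(195, 2)]
```

View pics/s2.png

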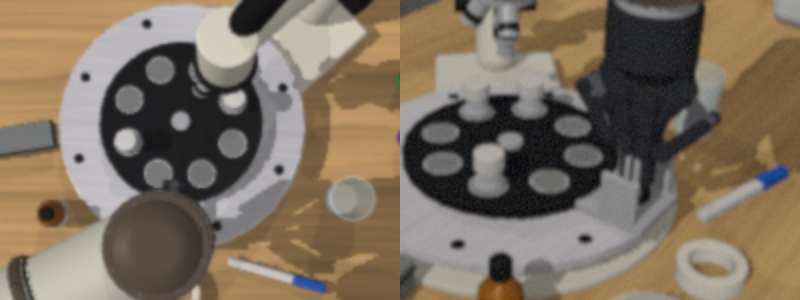

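The side view shows the fingertips inside the fork. The seat marks and pots have turned about 20° with the finger, so the table is unlocked. I'll lift so the plunger rides on the plate and push on with the cheek.

Emit:
carry_out:
  slide:
    - [0,0,-0.006]
    - [0,0,-0.012]
    - [-0.0073,-0.0002,-0.012]
    - [-0.0146,-0.0008,-0.012]
    - [-0.0219,-0.0017,-0.012]
    - [-0.0291,-0.0031,-0.012]
    - [-0.0362,-0.0048,-0.012]
    - [-0.0432,-0.0068,-0.012]
  roll: [0,0,3,6,9,12,15,18]
  claw: [0,0,0,0,0,0,0,0]

```text
clock: 7.2
position: [467.4, 94.2, 241.3]
ee_rot: [-0.578, 0.816, 0.0, -0.002]
contact_force: [-0.1, -2.0, 0.7]
gripper_width: 0.2
grasp_force: 1.5
```

```bash
cat >> h.py <<'E'
def cap(z0=76,z1=92):
    p=get_image("top");K=p["mtx"];vv,uu=np.mgrid[150:240,205:300];Z=p["z_map"][vv,uu]
    X=np.stack([(uu-K[0,2])/K[0,0]*Z,-(vv-K[1,2])/K[1,1]*Z,-Z],-1)
    W=X@p["world_from_camera"][:3,:3].T+p["world_from_camera"][:3,3]
    D=W[...,:2]-[601,47];r=np.hypot(D[...,0],D[...,1]);a=np.degrees(np.arctan2(D[...,1],D[...,0]))
    for nm,lo,hi in(("pot2",80,140),("pot1",-110,-44)):
        m=(W[...,2]>z0)&(W[...,2]<z1)&(r>55)&(r<90)&(a>lo)&(a<hi)
        if m.any():
            c=D[m].mean(0);print(nm,m.sum(),"r",np.hypot(*c).round(1),"ang",np.degrees(np.arctan2(c[1],c[0])).round(1))
    return p
E
python3 - <<'E'
from h import *
go(601-140*.8387,47+140*.5446,242,-123)
s=read_state()["position"];print("finger ang",np.degrees(np.arctan2(s[1]-47,s[0]-601)))
cap()
E
```

```text
clock 7.2 pos [467.4  94.2 241.3] yaw -109.4 F [-0.1 -2.   0.7] w 0.2 tilt [-0.004  -0.0025 -1.    ]
slide mm [-32.7  -5.6  -0.8] roll 13.6
finger ang 160.52145554155004
pot2 92 r 70.9 ang 100.7
pot1 94 r 72.5 ang -82.3
```

Emit:
carry_out:
  slide:
    - [-0.0037,0,0]
    - [-0.0074,-0.0004,0]
    - [-0.0111,-0.0008,0]
    - [-0.0147,-0.0014,0]
    - [-0.0184,-0.002,0]
    - [-0.022,-0.0026,0]
    - [-0.0245,-0.0031,0]
    - [-0.0269,-0.0036,0]
  roll: [1.5,3,4.5,6,7.5,9,10,11]
  claw: [0,0,0,0,0,0,0,0]

```text
clock: 8.25
position: [480.8, 119.6, 241.6]
ee_rot: [-0.497, 0.868, 0.0, -0.0]
contact_force: [-3.5, -0.7, -0.4]
gripper_width: -0.0
grasp_force: 1.2
```

```bash
python3 - <<'E'
from h import *
go(601,47,242,-123)
s=read_state()["position"];print("finger ang",np.degrees(np.arctan2(s[1]-47,s[0]-601)))
cap()
E
```

```text
clock 8.25 pos [480.8 119.6 241.6] yaw -120.4 F [-3.5 -0.7 -0.4] w -0.0 tilt [-2.e-04 -1.e-04 -1.e+00]
slide mm [   1.8 -140.4   -0.4] roll 2.6
finger ang 148.8790005251323
pot2 90 r 70.8 ang 89.2
pot1 95 r 72.4 ang -93.8
```

Emit:
carry_out:
  slide:
    - [-0.0012,0,0]
    - [-0.0024,0,0]
    - [-0.0036,0,0]
    - [-0.0048,0,0]
    - [-0.006,0,0]
    - [-0.006,0,0]
  roll: [0.5,1,1.5,2,2.5,2.5]
  claw: [0,0,0,0,0,0]

```text
clock: 9.05
position: [484.1, 124.7, 242.1]
ee_rot: [-0.479, 0.878, -0.0, 0.001]
contact_force: [0.2, -1.6, 1.0]
gripper_width: 0.1
grasp_force: 0.9
```

```bash
python3 - <<'E'
from h import *
go(601,47,242,-123)
s=read_state()["position"];print("finger ang",np.degrees(np.arctan2(s[1]-47,s[0]-601)))
cap()
E
```

```text
clock 9.05 pos [484.1 124.7 242.1] yaw -122.8 F [ 0.2 -1.6  1. ] w 0.1 tilt [ 1.e-03  3.e-04 -1.e+00]
slide mm [   1.9 -140.4    0.2] roll 0.2
finger ang 146.41188361262797
pot2 80 r 70.9 ang 87.7
pot1 92 r 72.7 ang -96.2
```

Emit:
carry_out:
  slide:
    - [-0.001,0,0]
    - [-0.002,0,0]
    - [-0.002,0,0]
  roll: [0,0,0]
  claw: [0,0,0]

```text
clock: 9.48
position: [484.5, 125.4, 241.9]
ee_rot: [-0.479, 0.878, -0.001, -0.001]
contact_force: [-1.0, -7.6, 4.6]
gripper_width: -0.1
grasp_force: 3.2
```

```bash
python3 - <<'E'
from h import *
go(601,47,242,-123)
s=read_state()["position"];print("finger ang",np.degrees(np.arctan2(s[1]-47,s[0]-601)))
cap()
E
```

```text
clock 9.475 pos [484.5 125.4 241.9] yaw -122.8 F [-1.  -7.6  4.6] w -0.1 tilt [-0.0019 -0.0023 -1.    ]
slide mm [ 2.800e+00 -1.404e+02 -1.000e-01] roll 0.2
finger ang 146.05285876267735
pot2 78 r 71.0 ang 87.7
pot1 91 r 72.7 ang -96.3
```

The side force has risen to 8 N with the table stopped, so it's locked. I'll back off to the middle of the fork and lift out.

Emit:
carry_out:
  slide:
    - [0.006,0,0]
    - [0.013,0,0]
    - [0.016,0,0]
    - [0.016,0,-0.01]
    - [0.016,0,-0.04]
    - [0.016,0,-0.08]
    - [0.016,0.05,-0.11]
    - [0.016,0.1,-0.11]
  roll: [0,0,0,0,0,0,0,0]
  claw: [0,0,0,0,0,0,0,0]

```text
clock: 10.52
position: [392.0, 168.0, 354.9]
ee_rot: [-0.478, 0.878, 0.001, 0.004]
contact_force: [0.2, 1.7, -0.5]
gripper_width: 0.2
grasp_force: 0.0
```

Emit:
carry_out:
  slide:
    - [0,0.03,0]
    - [0,0.06,0]
    - [0.0,0.06,0]
  roll: [0,0,0]
  claw: [0,0,0]

```text
clock: 10.9
position: [340.6, 200.2, 352.7]
ee_rot: [-0.48, 0.877, 0.001, 0.001]
contact_force: [-0.3, -0.0, 0.8]
gripper_width: -0.3
grasp_force: 0.0
```

```bash
python3 - <<'E'
from h import *
go(601,47,242,-123)
cap();p=fork();q=get_image("side")
K=p["mtx"];vv,uu=np.mgrid[190:260,200:270];Z=p["z_map"][vv,uu]
W=np.stack([(uu-K[0,2])/K[0,0]*Z,-(vv-K[1,2])/K[1,1]*Z,-Z],-1)@p["world_from_camera"][:3,:3].T+p["world_from_camera"][:3,3]
c=W[...,:2]-[475.5,109.6];m=(np.hypot(c[...,0],c[...,1])<9);print("button z",np.median(W[m][:,2]),m.sum())
cv2.imwrite("pics/e.png",np.hstack([cv2.resize(x[130:280,i:i+200],(400,300)) for x,i in((p["img"],160),(q["img"],200))])[:,:,::-1])
E
```

```text
clock 10.9 pos [340.6 200.2 352.7] yaw -122.6 F [-0.3 -0.   0.8] w -0.3 tilt [ 0.0012  0.0018 -1.    ]
slide mm [ -11.  -301.9  110.7] roll 0.4
pot2 79 r 70.7 ang 87.7
pot1 91 r 72.6 ang -96.1
cheek [(137, 1), (139, 13), (141, 21), (143, 1), (163, 14), (165, 20), (167, 4)]
arm [(137, 6), (139, 7), (141, 21), (143, 39), (145, 38), (147, 28), (149, 20), (151, 20), (153, 18), (155, 21), (157, 35), (159, 38), (161, 31), (163, 14), (165, 11), (167, 11), (169, 1)]
button z 66.10952738109086 43
```

View pics/e.png

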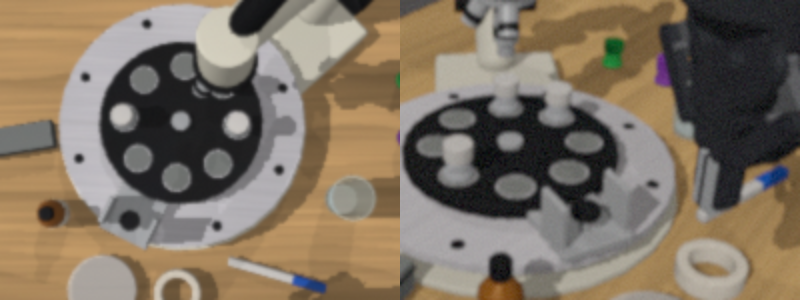

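The top view shows the fork now at (130,218) and the pots upright on their seats at (122,117) and (237,123). The third pot is under the lens, where the side view shows it standing at (505,95). The button reads 66 mm high, so it is fully up, and the fork midpoint is at about 153°, a turn of 45°. The hand is clear of everything.

```bash
python3 -c "
from bench import *
print(job_done())"
```

```text
the job is handed in; nothing more can be done
None
```

The table is turned one hole clockwise (about 45°) and locked, with the plunger back up at 66 mm, the next pot under the lens, all pots upright on their seats and the hand clear. The job was handed in at about 11 s; the verdict was not shown.

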